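# Close the bench lever shear for the night

### The job

The lever shear on the bench has been left open, its long handle raised and propped up by the sliding safety catch. Make it safe for the night: slide the catch all the way out from under the handle, then bring the handle fully down and leave it there. Do not work the lever of the punch that stands beside it.

Things in the scene. Friction and masses are not known exactly. Their poses are not given: they have to be found in the camera images.
- shear: Lever shear fixed to the bench, left or right of the punch: blue base 300 x 120 mm, long flat steel handle with thick black grip, a post beside it carrying the catch. Origin on the bench: base spans x -140 to 160, y -60 to 60 mm. Its -x runs out along the handle, roughly to the robot (up to 17 deg off); +y is the catch side. Post: 30 mm square at x -60, y 45, up to z 155 mm with its strap.
- shear_handle (a joint): Handle, rad: 0 = raised 0.6 above level; 0.6 = fully down, level, at its stop. Starts at 0 to 0.12; the shut catch blocks it at about 0.2. Stiff, stays where left; about 4 N down on the grip moves it. Hinge axis along the shear's y through x 100, z 100 mm; swings in the plane y = 0. Bar 14 mm wide, 28 deep; round grip, 28 mm diameter, 210 to 340 mm from the hinge.
- shear_catch (a joint): Catch, m: 0 = shut; 0.045 = fully out, at its stop, slid along the shear's +y. Starts at 0 to 0.005. Stays where left; about 2 N moves it. Handle free from about 0.025. A level steel bolt along y at x -60 mm, 18 wide, 16 thick, top at z 150, its tip under the handle bar. Its knob, an upright steel cylinder 20 mm in diameter, z 150 to 190 mm, stands at x -60, y 85 mm when shut.
- punch_ball (a point): Centre of the 38 mm black ball on the end of the other machine's lever. That machine, the punch, is blue, with a base 200 x 110 mm, a head 185 mm tall, a thin round lever 200 mm long towards the robot and no catch. Leave this lever where it is.

How it is judged:
On the way, in this order (a step that is already met when the one before it is completed fails the run):
1. the catch is slid out (at least 32 of its 45 mm) while the handle is still raised (value of joint shear_catch above 0.032 m and value of joint shear_handle below 0.3 rad), for 0.1 s.
2. the handle is brought fully down (value of joint shear_handle above 0.55 rad), for 0.2 s.
At the end, for the whole second after the job is handed in: The shear's handle is fully down (within 0.05 rad, about 14 mm at the grip, of its stop), its catch is out clear of the handle (at least 25 mm), and the ball of the punch's lever is within 20 mm of where it started (value of joint shear_handle above 0.55 rad and value of joint shear_catch above 0.025 m and distance of punch_ball from where it was at the start of the episode below 0.02 m); the robot touches nothing.
It fails at once if the punch's lever is worked (its ball moved by more than 20 mm) (distance of punch_ball from where it was at the start of the episode above 0.02 m).
It also fails if it takes over 43 s, if anything falls off the work surface, if the arm or the gripper's body presses on something with over 40 N, if the wrist force passes 120 N, or if a joint passes its speed limit or range.

### The arm

A 6-joint arm with a two-finger parallel gripper is mounted at the origin on the work surface. World frame = base frame: x ahead of the robot, y to its left, z up, the work surface at z = 0. Lengths are in m, angles in rad, forces in N, time in s.
With the tool pointing down it reaches from about 0.3 to 0.875 m from the base axis. Payload 6.4 kg.
Tool frame: the origin (TCP) lies on the front face of the gripper's body, between the roots of the fingers; the fingertips stand 73 mm ahead of it and the grasp point (between the pads) lies ctrl.pinch_z ahead of it (ctrl.pinch_z is the distance from the TCP to the grasp point, in m); z points along the fingers, x is the direction in which the jaws open and shut, and the axes are right-handed (so a half turn about z gives the same grasp; the last joint's range is limited). The gripper opens to 85 mm and grips with 20 to 120 N. Pads are 22 mm wide; open, the fingers measure 114 mm over their backs; the gripper's body (76 mm by 85 mm) begins 54 mm behind the grasp point. The pads swing forward as they close: fully open they stand 13 mm farther back than shut.
Start: joints at [-1.385, 0.181, 1.607, -0, 1.354, -0.206], TCP at [0.22, -0.531, 0.304] pointing down, gripper open.
Joint ranges: [-2.99, 2.99], [-0.89, 2.07], [0.3, 2.58], [-1.14, 4.28], [0, 2.63], [-3.12, 3.12]. Speed limits (rad/s): [2.57, 2.57, 3.01, 3.14, 3.14, 3.14].

### API

Orientations are given as a unit quaternion [w, x, y, z].
In Python, from bench import ctrl gives the robot as it stands.
- The arm moves only by the tool move_arm, never from a script. Its argument "rows" is text: rows parted by semicolons, each of 7 numbers parted by spaces: the shift along the tool's x, y, z in cm, then the turn, a rotation vector about the tool's x, y, z in degrees, then the opening, from 0 (shut) to 1 (fully open). In form: x y z rx ry rz grip; .... A call has 1 to 20 rows; each row shifts and turns the commanded pose from where the row before left it, along the tool's axes as they then stand; what a row does not reach is not made up. A row lasts 1/10 s, in which the tool goes at most 50 mm and 8.59 degrees, less where a joint would pass 70% of its speed; a pose out of reach is approached as far as the arm can. A call with a gripper value outside its range is refused whole. The fingers move at their own pace and stop on an object; the grip force is fixed at half the most. Time passes only in rows, so rows that do not move let the fingers close. It gives the time, the measured TCP pose, the force and the opening at its end, in the units of the state.
- ctrl.get_obs(): the state, without advancing time (a new reading comes with each control period).
- ctrl.camera(name): name is "scene" or "top" or "wrist"; returns a dict with "color" (420x560x3 uint8, blue, green, red), "fx", "fy", "cx", "cy" (pixels), "k1" (the pictures are not rectified: a ray, as slopes to the right and down, at radius r is drawn at 1 + k1 r^2 times it, then the intrinsics apply), "rvec" (rotation vector, rad) and "tvec" (3), from world to camera coordinates, as OpenCV has them. Camera axes: x right, y down, z forward; pixel columns grow to the right and rows downward; lengths in m; the calibration is good to about 2 mm. A picture is of the moment at which its call begins. There is no depth.
- ctrl.hand_in(): hands the job in, once; it reports no verdict.
Trained networks look in the newest picture that a camera, given by its name, has taken for a name from the list of things; names that differ only in an ending like _2 or _b are one class to them, and where a whole thing is asked for, a point or a joint stands for the part that bears it (a point fixed in the world has none). Each returns a list of dicts, best first, with "confidence" (0 to 1); they miss things now and then, are a little off and sometimes report something else, mostly with a low value. They report only what shows in the picture. A call takes as long as a camera call.
- ctrl.look_for(camera, query): "bbox" ([left, top, right, bottom] in pixels, round what is visible of it).
- ctrl.trace(camera, query): "region" (420x560 bool, what is visible of it) and "bbox" ([left, top, right, bottom] in pixels, round what is visible of it).
The state is a dict: "time_s": time; "q": joint angles; "dq": joint speeds; "joint_efforts": joint torques, N m; "eef_pos": TCP position; "eef_rot": TCP orientation; "wrist_force": force on the tool from outside, world axes, zero at the start; "torque": the same for the moment, N m; "opening": opening from 0.0 (shut) to 1.0 (fully open).
Only numpy, scipy, OpenCV 4.12 (cv2) and the standard library are available. Lean on these libraries where they do the work, as an engineer would, in place of code of your own. Each camera call takes 0.05 s, during which the arm holds its last target.

## Working session

There is one attempt and no reset: what is moved stays moved. The work goes in short steps, Python scripts to look and compute and a tool call to move; the robot and the scene stay as the last step left them, time stands still between calls to the robot, and variables do not carry over. Pictures are saved under pics/ and viewed, and the job is handed in when it is done.

Besides the shell and the picture viewer there is one more tool, called after "Call:" in YAML: its name, and indented under it one key for each argument. move_arm: Moves the arm, as the interface text tells. Its arguments: {"type":"object","properties":{"rows":{"type":"string"}},"required":["rows"]}

```bash
mkdir -p pics; ls; python3 - <<'E'
from bench import ctrl
import cv2
o=ctrl.get_obs(); print({k:o[k] for k in('time_s','eef_pos','eef_rot','opening')},ctrl.pinch_z)
for n in('scene','top','wrist'):
    c=ctrl.camera(n); cv2.imwrite(f'pics/{n}0.png',c['color']); print(n,c['fx'],c['fy'],c['cx'],c['cy'],c['k1'],c['rvec'],c['tvec'])
    for q in('shear','shear_handle','shear_catch','punch_ball'):
        print(q,[(r['bbox'],r['confidence']) for r in ctrl.look_for(n,q)])
E
```

```text
pics
{'time_s': 0.0, 'eef_pos': array([ 0.21949984, -0.53099017,  0.30298461]), 'eef_rot': array([-6.43305841e-04,  8.31213281e-01, -5.55952957e-01, -6.14160787e-04]), 'opening': 1.00159388439208} 0.0539
scene 462.6489552077769 462.6489552077769 279.3704092229335 207.0456551989258 0.011470781112574675 [ 1.89011133  1.3124223  -0.63983811] [-0.24821825 -0.20860427  1.50047633]
shear [([121.6, 134.9, 204.0, 366.6], 0.63)]
shear_handle [([138.1, 134.2, 157.1, 315.1], 0.72)]
shear_catch [([153.9, 206.6, 206.6, 236.2], 0.84)]
punch_ball [([317.0, 137.5, 386.5, 215.6], 0.86)]
top 449.7403137880325 449.7403137880325 275.76720638858876 212.46901200494477 -0.12939793607668665 [ 2.15140258 -2.06025972  0.23147168] [0.0045975  0.63414003 0.89530911]
shear [([351.7, 152.9, 431.2, 310.5], 0.65)]
shear_handle [([405.6, 168.7, 423.4, 315.1], 0.83)]
shear_catch [([351.9, 225.6, 408.8, 251.9], 0.79)]
punch_ball [([173.9, 169.5, 200.5, 278.8], 0.89)]
wrist 348.116859103357 348.116859103357 275.7453819535676 212.7164419379466 0.0068130976011848135 [-2.40581341  1.60804075  0.23094496] [-0.57549109 -0.03715705  0.37924456]
shear []
shear_handle []
shear_catch []
punch_ball []
```

View pics/scene0.png

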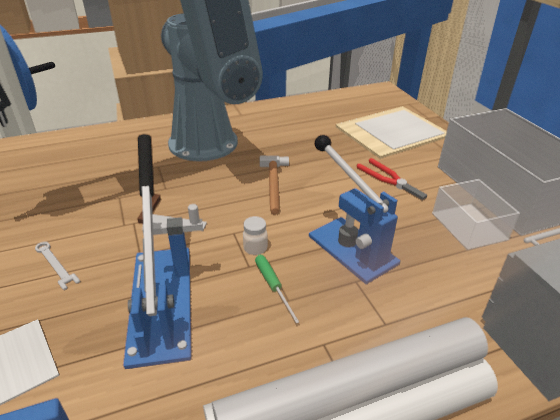

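View pics/top0.png

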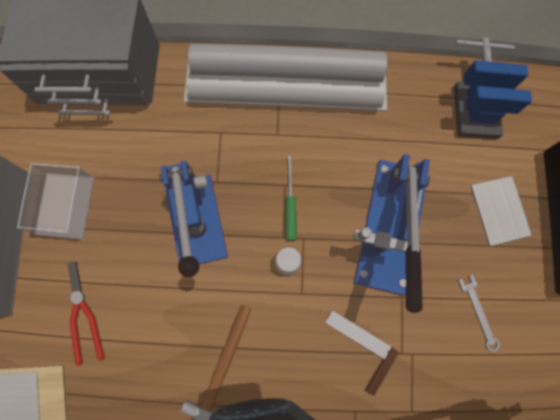

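```bash
python3 - <<'E'
import cv2
a=cv2.imread('pics/scene0.png')[120:380,100:230]; b=cv2.imread('pics/top0.png')[145:325,335:445]
cv2.imwrite('pics/z1.png',cv2.resize(a,None,fx=2.3,fy=2.3,interpolation=2)); cv2.imwrite('pics/z2.png',cv2.resize(b,None,fx=3.3,fy=3.3,interpolation=2))
E
```

```text
(no output)
```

View pics/z1.png

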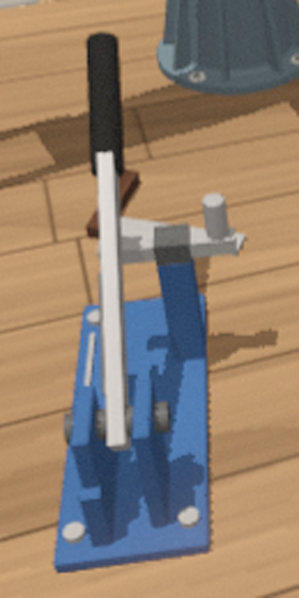

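View pics/z2.png

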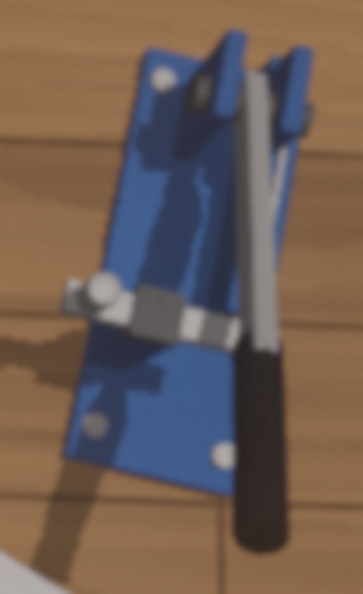

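```bash
cat > fit.py <<'E'
import numpy as np,cv2
from scipy.optimize import least_squares
C={'scene':((462.6489552,279.37040922,207.0456552,0.01147078),[1.89011133,1.3124223,-0.63983811],[-0.24821825,-0.20860427,1.50047633]),
'top':((449.74031379,275.76720639,212.469012,-0.129397936),[2.15140258,-2.06025972,0.23147168],[0.0045975,0.63414003,0.89530911])}
def proj(n,P):
    (f,cx,cy,k),r,t=C[n]
    return cv2.projectPoints(np.array([P],float),np.array(r),np.array(t),np.array([[f,0,cx],[0,f,cy],[0,0,1]]),np.array([k,0,0,0,0]))[0][0,0]
def world(p,L):
    c,s=np.cos(p[2]),np.sin(p[2]); return np.array([p[0]+c*L[0]-s*L[1],p[1]+s*L[0]+c*L[1],L[2]])
def hpt(q,r,off=0):
    a=.6-q; return (.1-r*np.cos(a)+off*np.sin(a),0,.1+r*np.sin(a)+off*np.cos(a))
S=lambda u,v:(100+u/2.3,120+v/2.3)
T=lambda u,v:(335+u/3.3,145+v/3.3)
def obs(p):
    h,q,c=p[3:6]
    return [('scene',S(57,571),(.16,-.06,0),1),('scene',S(210,552),(.16,.06,0),1),('scene',S(207,296),(-.14,.06,h),1),('scene',S(86,303),(-.14,-.06,h),1),
    ('scene',S(213,201),(-.06,.085+c,.19),1.5),('top',T(103,287),(-.06,.085+c,.19),1.5),
    ('top',T(148,50),(.16,.06,h),1),('top',T(66,457),(-.14,.06,h/2),1),
    ('scene',S(102,40),hpt(q,.34),.7),('top',T(261,535),hpt(q,.34),.7),('top',T(260,345),hpt(q,.21),.7),('scene',S(107,165),hpt(q,.21),.7)]
if __name__=='__main__':
    def res(p): return np.concatenate([w*(proj(n,world(p,L))-uv) for n,uv,L,w in obs(p)])
    r=least_squares(res,[.55,-.25,0,.01,.05,0],loss='soft_l1')
    print(np.round(r.x,4)); print(np.round(res(r.x).reshape(-1,2),1).tolist())
    p=r.x
    print('knob',world(p,(-.06,.085+p[5],.17)),'grip end',world(p,hpt(p[4],.34)),'grip mid down',world(p,hpt(.6,.275)), 'post',world(p,(-.06,.045,.155)))
E
python3 fit.py
```

```text
[ 6.185e-01 -2.339e-01 -2.009e-01  8.100e-03  1.680e-02  1.000e-04]
[[-1.0, 0.4], [-0.4, -0.3], [-0.6, -0.7], [-0.6, 1.5], [-0.1, -2.8], [-0.0, 0.0], [-0.7, -1.1], [-1.9, -0.1], [0.1, -1.7], [-0.1, 0.3], [-0.7, -0.6], [0.2, 1.7]]
knob [ 0.57673862 -0.13857029  0.17      ] grip end [ 0.43844895 -0.19725221  0.28724502] grip mid down [ 0.44706647 -0.19900754  0.1       ] post [ 0.56873426 -0.17786641  0.155     ]
```

Call:
move_arm:
  rows: "0 0 -4 0 0 0 1;0 0 -4 0 0 0 1;0 0 -4 0 0 0 1;0 0 0 0 0 -7 1;0 0 0 0 0 -7 1;0 0 0 0 0 -7 1;0 0 0 0 0 -7 1;0 0 0 0 0 -7 1;0 0 0 0 0 -7 1;0 0 0 0 0 -7 1;0 0 0 0 0 -7 1"

```text
time_s: 1.85
eef_pos: [0.2196, -0.5314, 0.4239]
eef_rot: [-0.0, 0.995, -0.098, 0.0]
wrist_force: [0.9, 0.1, 0.1]
opening: 0.999
```

Call:
move_arm:
  rows: "1.7 -2.84 0 0 0 0 1;1.7 -2.84 0 0 0 0 1;1.7 -2.84 0 0 0 0 1;1.7 -2.84 0 0 0 0 1;1.7 -2.84 0 0 0 0 1;1.7 -2.84 0 0 0 0 1;1.7 -2.84 0 0 0 0 1;1.7 -2.84 0 0 0 0 1;1.7 -2.84 0 0 0 0 1;1.7 -2.84 0 0 0 0 1;1.7 -2.84 0 0 0 0 1;1.7 -2.84 0 0 0 0 1;1.7 -2.84 0 0 0 0 1;1.7 -2.84 0 0 0 0 1;1.7 -2.84 0 0 0 0 1;1.7 -2.84 0 0 0 0 1;0 0 0 0 0 0 1;0 0 0 0 0 0 1"

```text
time_s: 3.65
eef_pos: [0.5772, -0.1402, 0.4236]
eef_rot: [0.0, 0.995, -0.1, -0.0]
wrist_force: [0.5, -1.0, 0.6]
opening: 1.0
```

```bash
python3 - <<'E'
from bench import ctrl
import cv2,numpy as np
o=ctrl.get_obs(); print({k:o[k] for k in('time_s','eef_pos','eef_rot','q','opening')})
for n in('scene','wrist'):
    c=ctrl.camera(n); cv2.imwrite(f'pics/{n}1.png',c['color'])
    for q in('shear_handle','shear_catch'):
        print(n,q,[(r['bbox'],r['confidence']) for r in ctrl.look_for(n,q)])
K=np.array([[c['fx'],0,c['cx']],[0,c['fy'],c['cy']],[0,0,1]])
im=c['color'].copy()
for P in([.5767,-.1386,.19],[.5767,-.1386,.15]):
    u=cv2.projectPoints(np.array([P]),c['rvec'],c['tvec'],K,np.array([c['k1'],0,0,0.]))[0][0,0]; print(u); cv2.circle(im,tuple(int(v) for v in u),3,(0,0,255),1)
cv2.imwrite('pics/wrist1m.png',im)
E
```

```text
{'time_s': 3.65, 'eef_pos': array([ 0.57721587, -0.1401882 ,  0.42360921]), 'eef_rot': array([ 7.86510734e-05,  9.95006644e-01, -9.98081508e-02, -3.23045955e-04]), 'q': array([-4.37744647e-01,  1.52244553e-01,  1.40132049e+00, -3.62575789e-04,
        1.58858506e+00, -2.37801770e-01]), 'opening': 1.0000352670768045}
scene shear_handle [([139.7, 132.3, 159.2, 317.9], 0.93)]
scene shear_catch [([144.1, 207.1, 204.6, 232.8], 0.59)]
wrist shear_handle [([162.8, 234.4, 432.4, 342.1], 0.66)]
wrist shear_catch [([265.3, 166.4, 290.1, 271.6], 0.84)]
[274.93118452 190.04126183]
[275.04314978 181.25732537]
```

View pics/wrist1m.png

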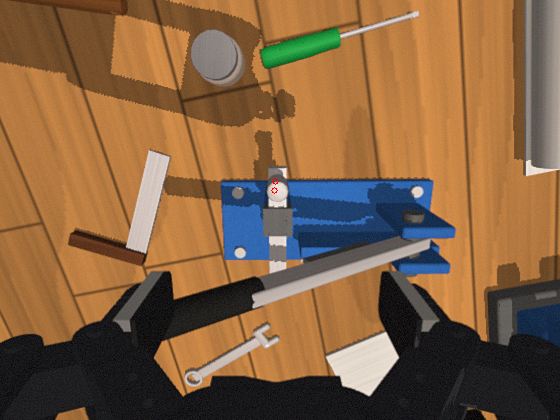

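Call:
move_arm:
  rows: "0 0 3 0 0 0 1;0.1 0 3 0 0 0 1;0 0 3 0 0 0 1;0 0 3 0 0 0 1;0 0 3 0 0 0 0.8;0 0 2.5 0 0 0 0.6;0 0 1.8 0 0 0 0.6;0 0 0 0 0 0 0.6;0 0 0 0 0 0 0.6"

```text
time_s: 4.85
eef_pos: [0.578, -0.1414, 0.2313]
eef_rot: [-0.0, 0.995, -0.101, -0.0]
wrist_force: [0.3, -0.0, 1.5]
opening: 0.6
```

```bash
python3 - <<'E'
from bench import ctrl
import cv2,numpy as np
a=[ctrl.camera(n)['color'] for n in('scene','wrist')]
cv2.imwrite('pics/c2.png',cv2.resize(np.hstack([cv2.resize(a[0][80:360,80:360],(420,420)),a[1]]),(800,343)))
E
```

```text
(no output)
```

View pics/c2.png

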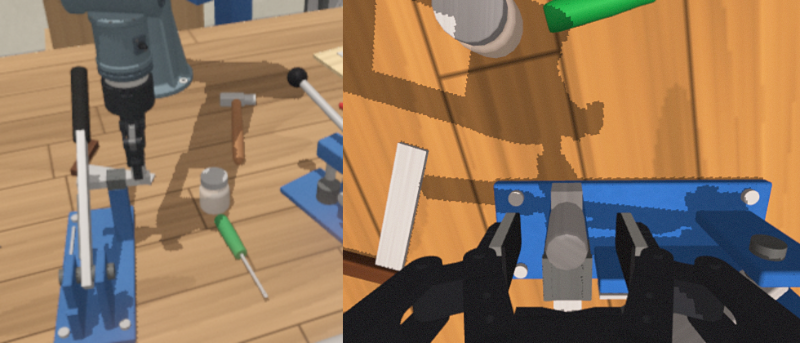

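Call:
move_arm:
  rows: "0 0 0 0 0 0 0;0 0 0 0 0 0 0;0 0 0 0 0 0 0;0 0 0 0 0 0 0;0 0 0 0 0 0 0;0 0 0 0 0 0 0;0 0 0 0 0 0 0;0 0 0 0 0 0 0"

```text
time_s: 5.75
eef_pos: [0.578, -0.141, 0.2322]
eef_rot: [0.0, 0.995, -0.101, 0.0]
wrist_force: [-3.1, 0.7, 5.0]
opening: 0.217
```

Call:
move_arm:
  rows: "0 -0.4 0 0 0 0 0;0 -0.6 0 0 0 0 0;0 -0.6 0 0 0 0 0;0 -0.6 0 0 0 0 0;0 -0.6 0 0 0 0 0;0 -0.6 0 0 0 0 0;0 -0.5 0 0 0 0 0;0 -0.4 0 0 0 0 0;0 -0.2 0 0 0 0 0;0 0 0 0 0 0 0;0 0 0 0 0 0 0;0 0 0 0 0 0 0"

```text
time_s: 6.95
eef_pos: [0.5867, -0.0971, 0.2322]
eef_rot: [0.0, 0.995, -0.101, -0.0]
wrist_force: [-5.7, -1.0, 6.7]
opening: 0.215
```

```bash
python3 - <<'E'
from bench import ctrl
import cv2,numpy as np
a=[ctrl.camera(n)['color'] for n in('scene','wrist')]
cv2.imwrite('pics/c3.png',cv2.resize(np.hstack([cv2.resize(a[0][80:360,80:360],(420,420)),a[1]]),(800,343)))
E
```

```text
(no output)
```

View pics/c3.png

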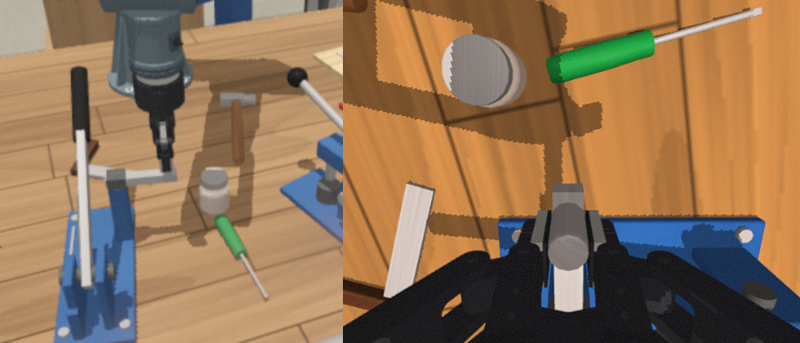

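Call:
move_arm:
  rows: "0 0 0 0 0 0 0.6;0 0 0 0 0 0 0.6;0 0 0 0 0 0 0.6;0 0 0 0 0 0 0.6;0 0 -2 0 0 0 0.6;0 0 -3 0 0 0 0.6;0 0 -4 0 0 0 0.6;0 0 -4 0 0 0 0;0 0 -4 0 0 0 0;-1.4 2.6 0 0 0 0 0;-1.4 2.6 0 0 0 0 0;-1.4 2.6 0 0 0 0 0;-1.4 2.6 0 0 0 0 0;-1.4 2.6 0 0 0 0 0;0 0 0 0 0 0 0;0 0 0 0 0 0 0"

```text
time_s: 8.65
eef_pos: [0.4923, -0.2105, 0.401]
eef_rot: [-0.0, 0.995, -0.101, 0.0]
wrist_force: [0.5, 0.5, 0.4]
opening: 0.002
```

```bash
python3 - <<'E'
from bench import ctrl
import cv2,numpy as np
from fit import *
p=[.6185,-.2339,-.2009,.0081,.0168,0]
t=ctrl.get_obs()['eef_pos']; d=t[:2]-p[:2]; c,s=np.cos(p[2]),np.sin(p[2]); print('local',c*d[0]+s*d[1],-s*d[0]+c*d[1])
im=[]
for n in('scene','top','wrist'):
    cc=ctrl.camera(n); a=cc['color'].copy(); K=np.array([[cc['fx'],0,cc['cx']],[0,cc['fy'],cc['cy']],[0,0,1]])
    for L in([(-.06,.13,.19)]+[hpt(p[4],r,o) for r in(.21,.34) for o in(0,.014)]+[hpt(p[4],.05)]):
        u=cv2.projectPoints(np.array([world(p,L)]),cc['rvec'],cc['tvec'],K,np.array([cc['k1'],0,0,0.]))[0][0,0]
        cv2.circle(a,tuple(int(round(v)) for v in u),2,(0,0,255),-1)
    cv2.imwrite(f'pics/d{n}.png',a); im.append(a)
cv2.imwrite('pics/d.png',np.vstack([np.hstack([cv2.resize(im[0][100:340,80:300],(366,400)),cv2.resize(im[1][120:340,320:480],(291,400))])]))
E
```

```text
local -0.12829795512215347 -0.0022379992172635206
```

View pics/d.png

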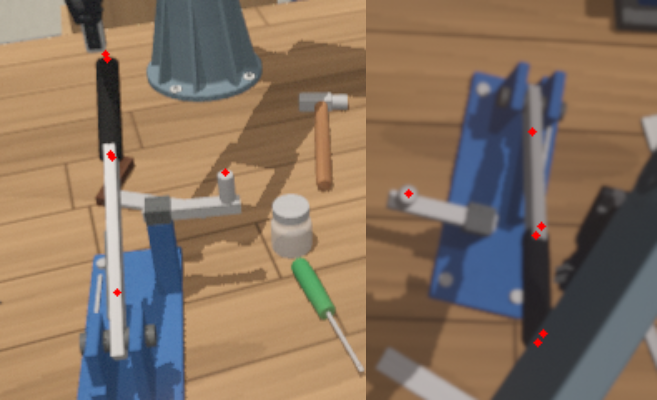

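View pics/dwrist.png

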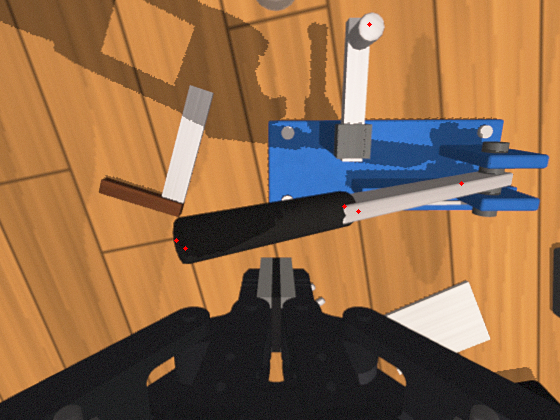

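Call:
move_arm:
  rows: "0 -0.2 2 0 0 0 0;0 0 2 0 0 0 0;0 0 1.5 0 0 0 0;0 0 1 0 0 0 0;-0.5 0 1 0 0 0 0;-0.5 0 1 0 0 0 0;-0.5 0 1 0 0 0 0;-0.5 0 1 0 0 0 0;0 0 0 0 0 0 0"

```text
time_s: 9.7
eef_pos: [0.472, -0.2038, 0.2941]
eef_rot: [-0.001, 0.995, -0.101, -0.001]
wrist_force: [0.1, 0.3, 1.0]
opening: -0.003
```

```bash
python3 - <<'E'
from bench import ctrl
import cv2,numpy as np
a=[ctrl.camera(n)['color'] for n in('scene','wrist')]
cv2.imwrite('pics/c4.png',cv2.resize(np.hstack([cv2.resize(a[0][80:360,80:360],(420,420)),a[1]]),(800,343)))
E
```

```text
(no output)
```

View pics/c4.png

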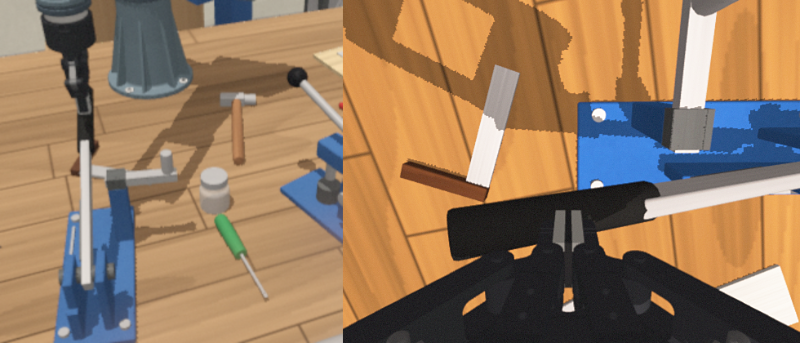

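Call:
move_arm:
  rows: "-0.3 0 1 0 0 0 0;-0.3 0 1 0 0 0 0;-0.3 0 1 0 0 0 0;-0.3 0 1 0 0 0 0;-0.3 0 1 0 0 0 0;-0.3 0 1 0 0 0 0;-0.2 0 1 0 0 0 0;-0.2 0 1 0 0 0 0;-0.2 0 1 0 0 0 0;0 0 0.7 0 0 0 0;0 0 0.5 0 0 0 0;0 0 0 0 0 0 0"

```text
time_s: 11.0
eef_pos: [0.4491, -0.1988, 0.1927]
eef_rot: [-0.001, 0.995, -0.101, -0.001]
wrist_force: [-0.4, 0.4, -0.1]
opening: -0.004
```

Call:
move_arm:
  rows: "0 0 0.2 0 0 0 0;0 0 0.2 0 0 0 0;0 0 0 0 0 0 0"

```text
time_s: 11.3
eef_pos: [0.4497, -0.1992, 0.1897]
eef_rot: [-0.0, 0.995, -0.101, -0.0]
wrist_force: [0.8, -0.8, 0.1]
opening: -0.003
```

Call:
move_arm:
  rows: "0 0 0.1 0 0 0 0;0 0 0.1 0 0 0 0;0 0 0 0 0 0 0"

```text
time_s: 11.6
eef_pos: [0.4497, -0.1993, 0.1879]
eef_rot: [-0.0, 0.995, -0.101, 0.0]
wrist_force: [-1.3, 0.7, 1.4]
opening: 0.001
```

Call:
move_arm:
  rows: "0 0 0.1 0 0 0 0;0 0 0.1 0 0 0 0;0 0 0 0 0 0 0"

```text
time_s: 11.9
eef_pos: [0.4498, -0.1994, 0.1864]
eef_rot: [-0.0, 0.995, -0.101, -0.0]
wrist_force: [-3.3, 2.3, 8.6]
opening: 0.003
```

Call:
move_arm:
  rows: "0 0 0.1 0 0 0 0;0 0 0.1 0 0 0 0;0 0 0 0 0 0 0"

```text
time_s: 12.2
eef_pos: [0.4499, -0.1994, 0.1862]
eef_rot: [0.0, 0.995, -0.1, -0.0]
wrist_force: [-9.5, 6.7, 24.4]
opening: -0.0
```

```bash
python3 - <<'E'
from bench import ctrl
import cv2,numpy as np
a=[ctrl.camera(n)['color'] for n in('scene','wrist')]
cv2.imwrite('pics/c5.png',cv2.resize(np.hstack([cv2.resize(a[0][80:360,80:360],(420,420)),a[1]]),(800,343)))
E
```

```text
(no output)
```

View pics/c5.png

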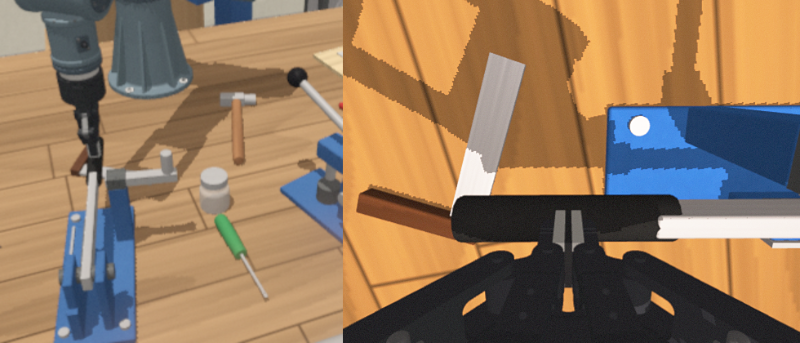

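Stop reached: the force jumped to 24 N at TCP z 0.186 (expected 0.187). Now I'll back off and check.

Call:
move_arm:
  rows: "0 0 -0.3 0 0 0 0;0 0 -1 0 0 0 0;0 0 -3 0 0 0 0;0 0 -4 0 0 0 0;0 0 -4 0 0 0 0;-2 3 -3 0 0 0 0;-3 3 -2 0 0 0 0;-3 3 0 0 0 0 0;-2 3 0 0 0 0 0;0 0 0 0 0 0 0;0 0 0 0 0 0 0"

```text
time_s: 13.4
eef_pos: [0.3274, -0.2974, 0.3571]
eef_rot: [0.0, 0.995, -0.102, 0.0]
wrist_force: [-0.9, -0.2, 0.8]
opening: 0.001
```

```bash
python3 - <<'E'
from bench import ctrl
import cv2,numpy as np
from fit import *
p=[.6185,-.2339,-.2009,.0081,.0168,0]
im=[]
for n in('scene','top'):
    cc=ctrl.camera(n); a=cc['color'].copy()
    for L in([(-.06,.13,.19)]+[hpt(.6,r,0) for r in(.21,.34)]+[hpt(.6,.05)]):
        u=proj(n,world(p,L)); print(n,u)
        cv2.circle(a,tuple(int(round(v)) for v in u),1,(0,0,255),-1)
    for q in('shear_handle','punch_ball'): print(q,[(r['bbox'],r['confidence']) for r in ctrl.look_for(n,q)])
    im.append(a)
cv2.imwrite('pics/e.png',np.hstack([cv2.resize(im[0][100:340,80:300],(440,480)),cv2.resize(im[1][120:340,320:480],(349,480))]))
o=ctrl.get_obs();print(o['time_s'],o['wrist_force'])
E
```

```text
scene [215.33862577 203.49987494]
scene [156.69475663 228.46670725]
scene [159.32435466 193.77680984]
scene [152.58298224 282.3008025 ]
shear_handle [([143.8, 194.8, 163.8, 320.1], 0.6)]
punch_ball [([316.1, 135.0, 388.3, 215.6], 0.83)]
top [342.81566043 226.32466888]
top [392.71972381 272.95723964]
top [379.89277779 336.31044496]
top [406.74775908 199.19279387]
shear_handle [([377.9, 172.1, 413.4, 336.6], 0.7)]
punch_ball [([172.5, 167.1, 199.9, 279.6], 0.7)]
13.7 [-0.03235588 -0.51770758 -0.22505772]
```

View pics/e.png

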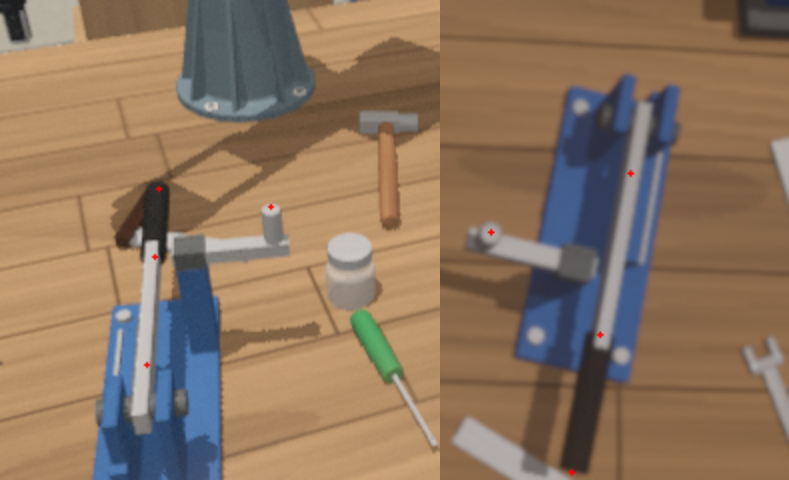

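The handle matches the fully-down model, the catch is out, the arm is clear and the punch hasn't moved.

```bash
python3 -c "
from bench import ctrl
print(ctrl.hand_in())"
```

```text
the job is handed in; nothing more can be done
None
```

The shear is safe for the night: the catch is out, the handle is fully down, and I handed the job in at about 14 s of the 43 s allowed. The hand-in reports no verdict.

- **Catch:** I gripped the knob and slid it out. The gripper moved about 45 mm, and the pictures show the bolt tip back at its strap, clear of the handle. I felt no clear force from the end stop. The out position rests on the gripper's travel and the knob matching its modelled place at 45 mm.
- **Handle:** I pushed the grip down with closed fingertips until it met its stop. The force rose to 24 N with the tool at z 0.186 m; I had expected contact at 0.187 m. After I backed off, the scene and top cameras both showed the handle where the fully-down model puts it, to within a few pixels.
- **Punch and arm:** The detected outline of the punch's lever and ball matched its starting position to within about 3 pixels. At hand-in the arm was clear of everything, with wrist force near zero.

No check failed. The one mismatch was about 2 pixels between the two cameras on the knob in the first position fit, which did not affect the grasp.

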